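# Hang the carriers on the transfer rail and sort the furniture parts into them

### The job

Hang the deep bin and the shallow tray on the transfer rail: lift each, pass its hook over the rail's lip and lower it until it is fully seated behind the lip, and let go of both while all the wooden parts still lie on the table. Then sort the parts that are there: every turned foot into the deep bin and every sawn block into the shallow tray, so that at the end both carriers hang seated with their parts inside. Leave the glue bottle, the screw jar and the tape measure where they are.

Things in the scene. Friction and masses are not known exactly. Their poses are not given: they have to be found in the camera images.
- rail: Fixed aluminium transfer rail on two dark posts. Origin: on the table under the lip's middle; y along the rail, -x = front, towards the robot (yaw 0.3 to 0.5). In mm: lip = upright plate, x -2.5 to 2.5, z 50 to 135. Behind it a channel, x 2.5 to 31, floor at z 109, back wall top at z 133. End stops at y = -180 and 180 (top z 148); both carriers fit between.
- rail_lip (a point): Middle of the top edge of the rail's lip (x 0, y 0, z 135 mm in the rail's frame). A carrier hangs on the robot's side of it: flange resting on the lip, nose in the channel behind, box against the lip's lower part; it hangs loosely, may slide along and lean up to 0.15 rad
- deep_bin: Deep bin: open grey sheet-metal box, mm: 100 (x) x 124 (y), walls 70 high, 4 thick, back wall 82 high; 0.22 kg. Origin: centre of the underside; z up; +x is its back with the hook: a flange 80 wide (y), 4 thick, underside at z = 82, runs back over a gap for the lip (x = 50 to 62) to a 5 thick nose down to z = 64. Starts standing on the table, hook away from the robot, yaw 0 to 0.25.
- tray: Shallow tray: open grey sheet-metal box, mm: 90 (x) x 170 (y), walls 40 high, 4 thick, back wall 52 high; 0.22 kg. Origin: centre of the underside; z up; +x is its back with the hook: a flange 80 wide (y), 4 thick, underside at z = 52, runs back over a gap for the lip (x = 45 to 57) to a 5 thick nose down to z = 34. Starts standing on the table, hook away from the robot, yaw 0 to 0.25.
- deep_bin_hook (a point): Middle of the lower end of the deep bin's hook nose; seated, it is in the rail's channel at about z = 117 in the rail's frame
- tray_hook (a point): The same point of the tray's hook nose; seated, it is at about z = 117 in the rail's frame
- deep_bin_tab (a point): Centre of the top of the steel grip tab by which it is lifted: 10 mm thick (carrier's x), 36 wide (y), 45 tall, standing on the hook's flange over the middle of the gap; in the carrier's frame x = 56, y = 0, z = 131 mm
- tray_tab (a point): Centre of the top of the steel grip tab by which it is lifted: 10 mm thick (carrier's x), 36 wide (y), 45 tall, standing on the hook's flange over the middle of the gap; in the carrier's frame x = 51, y = 0, z = 101 mm
- foot_0: Part: turned furniture foot of light wood, round, 66 tall, 42 across the belly (z 40 to 60), 33 at the waist (z 19), 44 at the base, 60 g; starts standing upright. Origin: centre of its base; z along its axis. May be absent.
- foot_1: Part: turned furniture foot of light wood, round, 66 tall, 42 across the belly (z 40 to 60), 33 at the waist (z 19), 44 at the base, 60 g; starts standing upright. Origin: centre of its base; z along its axis. May be absent.
- foot_2: Part: turned furniture foot of light wood, round, 66 tall, 42 across the belly (z 40 to 60), 33 at the waist (z 19), 44 at the base, 60 g; starts standing upright. Origin: centre of its base; z along its axis. May be absent.
- block_0: Part: sawn wooden block, 45 (x) x 64 (y) x 45 (z), 67 g, lying on the table, its long side roughly fore and aft. Origin: centre of its underside. May be absent.
- block_1: Part: sawn wooden block, 45 (x) x 64 (y) x 45 (z), 67 g, lying on the table, its long side roughly fore and aft. Origin: centre of its underside. May be absent.
- block_2: Part: sawn wooden block of darker wood, 50 x 50 x 32 (z), 42 g, lying on the table. Origin: centre of its underside. May be absent.
- glue_bottle: Bystander: glue bottle, 58 across, 190 tall, on the saw table behind the work. Origin: centre of its underside
- screw_jar: Bystander: lidded glass jar of screws, 63 across, 80 tall, on the saw table. Origin: centre of its underside
- tape_measure: Bystander: tape measure, 43 x 90 x 62, on the saw table. Origin: centre of its underside
There are look-alikes about, which are no part of the job. Leave any purple look-alike of the foot_0 alone.

How it is judged (in metres and radians):
On the way:
1. both carriers hang seated on the rail, let go, while all the wooden parts are still on the table (x of deep_bin_hook in the frame of rail between 0.0025 and 0.03 m and z of deep_bin_hook in the frame of rail between 0.105 and 0.125 m and y of deep_bin_hook in the frame of rail between -0.17 and 0.17 m and angle between each of deep_bin, tray's own z axis and vertical below 0.2 rad and x of tray_hook in the frame of rail between 0.0025 and 0.03 m and z of tray_hook in the frame of rail between 0.105 and 0.125 m and y of tray_hook in the frame of rail between -0.17 and 0.17 m and contact force between the fingers and deep_bin below 0.5 N and contact force between the fingers and tray below 0.5 N and height (world z) of each of foot_0, foot_1, foot_2, block_0, block_1, block_2 below 0.045 m), for 0.3 s.
At the end, for the whole second after the job is handed in: Both carriers hang seated (hook's nose in the channel, its end 10 mm or more below the lip's top, between the end stops, leaning under 0.2 rad); every foot present is inside the deep bin and every block inside the tray (origin between the walls, under 105 / 75 mm above its underside), at rest (x of deep_bin_hook in the frame of rail between 0.0025 and 0.03 m and z of deep_bin_hook in the frame of rail between 0.105 and 0.125 m and y of deep_bin_hook in the frame of rail between -0.17 and 0.17 m and angle between each of deep_bin, tray's own z axis and vertical below 0.2 rad and x of tray_hook in the frame of rail between 0.0025 and 0.03 m and z of tray_hook in the frame of rail between 0.105 and 0.125 m and y of tray_hook in the frame of rail between -0.17 and 0.17 m and x of foot_0 in the frame of deep_bin between -0.05 and 0.05 m and y of foot_0 in the frame of deep_bin between -0.062 and 0.062 m and z of foot_0 in the frame of deep_bin between -0.005 and 0.105 m and linear speed of each of foot_0, foot_1, foot_2, block_0, block_1, block_2, deep_bin, tray below 0.05 m/s and x of foot_1 in the frame of deep_bin between -0.05 and 0.05 m and y of foot_1 in the frame of deep_bin between -0.062 and 0.062 m and z of foot_1 in the frame of deep_bin between -0.005 and 0.105 m and x of foot_2 in the frame of deep_bin between -0.05 and 0.05 m and y of foot_2 in the frame of deep_bin between -0.062 and 0.062 m and z of foot_2 in the frame of deep_bin between -0.005 and 0.105 m and x of block_0 in the frame of tray between -0.045 and 0.045 m and y of block_0 in the frame of tray between -0.085 and 0.085 m and z of block_0 in the frame of tray between -0.005 and 0.075 m and x of block_1 in the frame of tray between -0.045 and 0.045 m and y of block_1 in the frame of tray between -0.085 and 0.085 m and z of block_1 in the frame of tray between -0.005 and 0.075 m and x of block_2 in the frame of tray between -0.045 and 0.045 m and y of block_2 in the frame of tray between -0.085 and 0.085 m and z of block_2 in the frame of tray between -0.005 and 0.075 m); the robot touches nothing.
It fails at once if the glue bottle is moved by more than 30 mm (distance of glue_bottle from where it was at the start of the episode above 0.03 m).
It fails at once if the screw jar is moved by more than 30 mm (distance of screw_jar from where it was at the start of the episode above 0.03 m).
It fails at once if the tape measure is moved by more than 30 mm (distance of tape_measure from where it was at the start of the episode above 0.03 m).
Of foot_0, foot_1, foot_2, block_0, block_1, block_2 only 4 to 6 are there at a start; the rules pass over those that are not, and their reading is None.
At some moment in a run one of block_0, block_1, block_2 may be knocked a few centimetres aside while the robot is not near it.
It also fails if it takes over 208 s, if anything falls off the work surface, if the arm or the gripper's body presses on something with over 40 N, if the wrist force passes 120 N, or if a joint passes its speed limit or range.

### The arm

A 6-joint arm with a two-finger parallel gripper is mounted at the origin on a cart in front of the work surface, level with it; the furniture and walls round the work are solid. World frame = base frame: x ahead of the robot, y to its left, z up, the work surface at z = 0. Lengths are in mm, angles in rad, forces in N, time in s.
With the tool pointing down it reaches from about 300 to 775 mm from the base axis. Payload 14.6 kg.
Tool frame: the origin (TCP) lies at the very end of the fingers, on their centre line; the grasp point (between the pads) lies 19 mm behind it; z points along the fingers, y is the line along which they close (so a half turn about z gives the same grasp; the last joint's range is limited). The gripper opens to 94 mm and grips with 3 to 60 N. Pads are 16 mm wide; open, the fingers measure 119 mm over their backs; the gripper's body (75 mm by 177 mm) begins 78 mm behind the grasp point.
Start: joints at [-1.314, 0.3, 1.521, -0, 1.321, -0.067], TCP at [174.987, -521.41, 205.446] pointing down, gripper open.
Joint ranges: [-3.03, 3.03], [-0.79, 2.21], [0.23, 2.52], [-1.04, 4.18], [0, 3.07], [-2.55, 2.55]. Speed limits (rad/s): [2.22, 2.22, 2.57, 3.14, 3.14, 3.14].

### API

Orientations are given as [roll, pitch, yaw] about the fixed x, y, z axes, in that order (R = Rz(yaw) Ry(pitch) Rx(roll)).
In Python, from cell import manip, eyes, ticket gives the robot as it stands. The module is installed in compiled form; this text tells all that it offers.
- The arm moves only by the tool arm_command, never from a script. Its argument "plan" is a list of rows, each a list of 5 numbers: the opening, from -1 (shut) to 1 (fully open), then the shift along the tool's x, y, z in m, then the turn about the tool's z in rad. In form: [[jaw, dx, dy, dz, roll], ...]. A call has 1 to 20 rows; each row shifts and turns the commanded pose from where the row before left it, along the tool's axes as they then stand; what a row does not reach is not made up. A row lasts 1/8 s, in which the tool goes at most 62.5 mm and 10.7 degrees, less where a joint would pass 70% of its speed; a pose out of reach is approached as far as the arm can. A call is refused whole if a number of a shift passes 0.0625 or a number of a turn 0.188, either way. A call with a gripper value outside its range is refused whole. The fingers move at their own pace and stop on an object; "newtons" is the grip in N (left out, the last holds). Time passes only in rows, so rows that do not move let the fingers close. It gives the time, the measured TCP pose, the force, the opening and the grip force at its end, in the units of the state.
- manip.read_state(): the state, without advancing time (a new reading comes with each control period).
- eyes.camera(name): name is "scene" or "top" or "wrist"; returns a dict with "img" (480x640x3 uint8, blue, green, red), "z_map" (480x640 float32, mm along the optical axis (not along the pixel's ray), 0 where there is no reading), "fx", "fy", "cx", "cy" (pixels), "eye" and "orientation" of the camera in the world. Camera axes: x right, y down, z forward; pixel columns grow to the right and rows downward; lengths in mm; the calibration is good to about 2 mm. A picture is of the moment at which its call begins.
- ticket.sign_off(): hands the job in; it is judged then, once.
The state is a dict: "clock": time; "joints": joint angles; "qd": joint speeds; "effort": joint torques, N m; "eef_pos": TCP position; "eef_rot": TCP orientation; "wrist_force": force on the tool from outside, world axes, zero at the start; "moment": the same for the moment, N m; "finger_gap": finger opening in mm; "finger_force": force on a finger pad.
Only numpy, scipy, OpenCV 4.12 (cv2) and the standard library are available. Lean on these libraries where they do the work, as an engineer would, in place of code of your own. Each camera call takes 0.05 s, during which the arm holds its last target. There are 200 camera calls.

## Working session

There is one attempt and no reset: what is moved stays moved. The work goes in short steps, Python scripts to look and compute and a tool call to move; the robot and the scene stay as the last step left them, time stands still between calls to the robot, and variables do not carry over. Pictures are saved under pics/ and viewed, at most 14 in all, crops included, and the job is handed in when it is done.

Besides the shell and the picture viewer there is one more tool, called after "Emit:" as a command line: name --pt "numbers of a row" for each row, then --argument value for the rest. arm_command: Moves the arm, as the interface text tells. Its arguments: {"type":"object","properties":{"plan":{"type":"array"},"newtons":{"type":"number"}},"required":["plan"]}

```bash
mkdir -p pics; cat > h.py <<'E'
import numpy as np, cv2
from cell import manip, eyes, ticket
from scipy.spatial.transform import Rotation as R
def cam(n):
    c=eyes.camera(n); o=np.array(c["orientation"],float)
    c["R"]=o if o.shape==(3,3) else (R.from_euler("xyz",o).as_matrix() if o.size==3 else R.from_quat(o).as_matrix())
    c["eye"]=np.array(c["eye"],float); return c
def cloud(c):
    v,u=np.mgrid[0:480,0:640]; z=c["z_map"]
    p=np.stack([(u-c["cx"])/c["fx"]*z,(v-c["cy"])/c["fy"]*z,z],-1)
    w=p@c["R"].T+c["eye"]; w[z<=0]=np.nan; return w
E
python3 - <<'E'
from h import *
for n in("scene","top"):
    c=cam(n); cv2.imwrite(f"pics/{n}0.png",c["img"]); np.savez(f"{n}0.npz",**c)
    print(n,c["eye"],c["orientation"],c["fx"],c["cx"],c["cy"]); w=cloud(c)
    for p in[(100,320),(240,320),(400,320),(240,100),(240,540)]: print(p,w[p].round())
print(manip.read_state())
E
```

```text
scene [ 82.7821751  988.2327744  801.77002171] [-2.13768098  0.0220263  -2.67854896] 583.0028171876149 331.38978260296534 242.40346291786017
(100, 320) [ 1884. -2385.  -494.]
(240, 320) [649. -48.  58.]
(400, 320) [443. 352.   3.]
(240, 100) [1214.  114.    3.]
(240, 540) [148. 115. 283.]
top [ 405.51996706   23.29286509 1079.96883372] [-2.96313474  0.02033674 -1.54427437] 464.11133511276864 315.94944198037564 236.13314490939925
(100, 320) [937.  49.  16.]
(240, 320) [590.  41.   2.]
(400, 320) [ 116.   37. -701.]
(240, 100) [ 708.  970. -808.]
(240, 540) [ 748. -840. -796.]
{'clock': 0.1, 'joints': array([-1.31358147e+00,  3.00402502e-01,  1.52150415e+00,  2.32445244e-05,
        1.32067500e+00, -6.66060417e-02]), 'qd': array([ 0.00065796, -0.00233698, -0.00092657,  0.00037641,  0.00095687,
        0.00028607]), 'effort': array([-1.76589194e-03, -5.32649624e+01, -3.53288019e+01,  7.08762067e-02,
        2.34931108e-02, -6.76391073e-05]), 'eef_pos': array([ 174.94827271, -521.19895466,  204.95649643]), 'eef_rot': array([-3.14060735e+00, -8.82896844e-05,  3.23815088e-01]), 'wrist_force': array([-0.54021063, -0.20285299,  0.22353695]), 'moment': array([-0.02588277,  0.02434127,  0.01632058]), 'finger_force': 0.0, 'finger_gap': 93.80824230759733}
```

View pics/scene0.png

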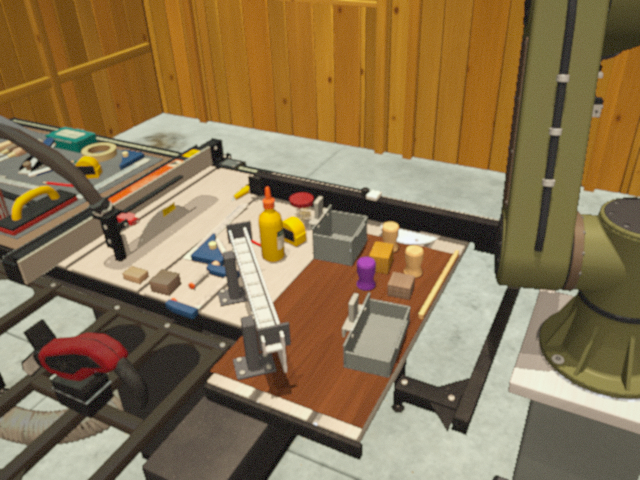

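View pics/top0.png

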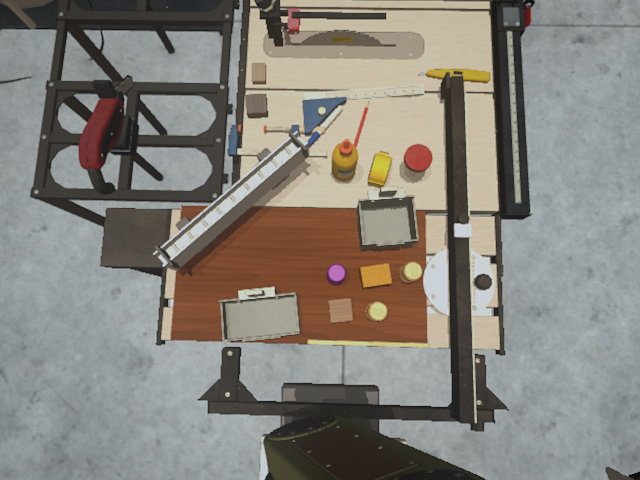

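Two feet, an orange block and a dark block lie on the work surface: top view (377,311), (412,271), (375,275) and (340,310). The purple decoy is at (336,273), and the scrap at (256,105)/(258,73) is on the far saw table. The bin is at (388,222), the tray at (260,317), and the rail runs from (160,255) to (305,150).

```bash
cat > m.py <<'E'
from h import *
import sys
def rect(p,lab):
    if len(p)<4: print(lab,"few",len(p)); return
    (c,s,a)=cv2.minAreaRect(p[:,:2].astype(np.float32)); print(lab,len(p),"c",np.round(c,1),"size",np.round(s),"ang",round(np.radians(a),3),"z",np.percentile(p[:,2],[5,50,95]).round(1),"mean",p[:,:2].mean(0).round(1))
if __name__=="__main__":
  for n in("scene","top"):
    d=dict(np.load(f"{n}0.npz")); w=cloud(d); hsv=cv2.cvtColor(d["img"],cv2.COLOR_BGR2HSV)
    print("==",n)
    def win(x0,x1,y0,y1,z0,z1,m=None):
        k=(w[...,0]>x0)&(w[...,0]<x1)&(w[...,1]>y0)&(w[...,1]<y1)&(w[...,2]>z0)&(w[...,2]<z1)
        if m is not None:k&=m
        return w[k]
    # all blobs above table in work area
    wk=(w[...,0]>330)&(w[...,0]<800)&(w[...,1]>-260)&(w[...,1]<420)&(w[...,2]>22)&(w[...,2]<200)
    nl,lb,st,_=cv2.connectedComponentsWithStats(wk.astype(np.uint8))
    for i in range(1,nl):
        if st[i,4]<60: continue
        p=w[lb==i]; zt=np.percentile(p[:,2],97); t=p[p[:,2]>zt-8]
        col=np.median(hsv[lb==i],0)
        print(i,st[i,:5],"hsv",col); rect(p,"  all"); rect(t,"  top")
E
python3 m.py
```

```text
== scene
1 [ 258  184  218  100 8676] hsv [ 23.  61. 108.]
  all 8676 c [ 565.  -116.6] size [287. 470.] ang 1.571 z [ 26.1  56.4 121.5] mean [ 611.5 -139.2]
  top 381 c [718.5 -48.6] size [161.  36.] ang 0.864 z [126.  140.3 186.4] mean [744.4 -17.5]
3 [ 223  221   68  152 4528] hsv [ 21.  34. 166.]
  all 4528 c [653.1 237.2] size [ 75. 391.] ang 0.76 z [ 45.1 114.1 145.8] mean [637.2 255.8]
  top 345 c [650.6 225.4] size [ 56. 377.] ang 0.759 z [141.7 147.9 152.3] mean [619.7 259. ]
5 [405 245  19  26 390] hsv [ 17. 139. 186.]
  all 390 c [424.8 -83.9] size [42. 39.] ang 1.258 z [25.8 57.8 70.6] mean [423.2 -77.5]
  top 155 c [425.2 -85.3] size [40. 38.] ang 1.258 z [64.7 68.4 71.1] mean [425.  -83.5]
7 [388 272  27  22 420] hsv [ 14. 104. 186.]
  all 420 c [426.1  -7.2] size [51. 56.] ang 0.146 z [24.7 34.5 37.7] mean [424.5  -2.4]
  top 346 c [426.1  -7.2] size [51. 56.] ang 0.146 z [31.5 35.  37.8] mean [425.6  -5.4]
8 [ 342  293   69   78 1856] hsv [ 24.  40. 114.]
  all 1856 c [413.4 171.9] size [112. 176.] ang 0.125 z [24.1 41.9 93.5] mean [419.4 182.7]
  top 92 c [456.5 178.
[... 1909 characters left out ...]
 ] mean [506.1 -84.6]
11 [218 287  82  55 943] hsv [ 28.  27. 154.]
  all 943 c [414.3 172. ] size [111. 170.] ang 0.127 z [ 29.2  45.  102.1] mean [422.  176.2]
  top 83 c [458.3 177. ] size [10. 35.] ang 0.131 z [ 99.1 102.5 105. ] mean [458.1 177.1]
12 [328 299  25  24 510] hsv [ 14.  96. 164.]
  all 510 c [427.2  -8. ] size [50. 50.] ang 0.123 z [30.8 33.6 36.8] mean [427.   -7.9]
  top 505 c [427.2  -8. ] size [50. 50.] ang 0.123 z [31.  33.7 36.9] mean [427.   -7.9]
13 [367 302  20  19 304] hsv [ 28.  85. 202.]
  all 304 c [427.3 -86.8] size [38. 40.] ang 0.018 z [57.6 66.9 70.8] mean [426.9 -86. ]
  top 263 c [427.3 -87.1] size [38. 39.] ang 0.025 z [64.3 67.3 71. ] mean [427.2 -87. ]
```

```bash
cat > rail.py <<'E'
from h import *
for n in("scene","top"):
    d=dict(np.load(f"{n}0.npz")); w=cloud(d); print("==",n)
    k=(w[...,0]>480)&(w[...,0]<830)&(w[...,1]>50)&(w[...,1]<420)&(w[...,2]>100)&(w[...,2]<165)
    p=w[k]; y=0.76
    for it in range(3):
        ex=np.array([np.cos(y),np.sin(y)]); ey=np.array([-ex[1],ex[0]])
        a=p[:,:2]@ex; b=p[:,:2]@ey; 
        # lip top: front-most points per b-bin with z 130..141
        pts=[]
        bm=np.median(b)
        for s in np.arange(b.min()+25,b.max()-25,8):
            m=(b>=s)&(b<s+8)&(p[:,2]>129)&(p[:,2]<143)
            if m.sum()<3: continue
            aa=a[m]; f=np.percentile(aa,3); q=(aa<f+6); pts.append([s+4,np.median(aa[q]),aa.min(),aa.max(),np.median(p[m][q][:,2])])
        pts=np.array(pts); s,c=np.polyfit(pts[:,0],pts[:,1],1); y-=np.arctan(s)
        res=pts[:,1]-s*pts[:,0]-c
    print("yaw",y,"lip a",c+s*bm, "resid",res.std(),"spread min/max",np.median(pts[:,2:],0))
    st=p[p[:,2]>144]; bb=st[:,:2]@ey; aa=st[:,:2]@ex
    for g in(bb<np.median(b),bb>np.median(b)): print("stop b",bb[g].min().round(1),bb[g].max().round(1),"a",aa[g].min().round(1),aa[g].max().round(1),g.sum())
E
python3 rail.py
```

```text
== scene
yaw 0.7608610623895852 lip a 615.8010537159569 resid 0.48674849774203993 spread min/max [612.84834853 649.9106622  137.80016085]
stop b -474.0 -462.4 a 600.2 654.0 93
stop b -108.5 -96.8 a 599.1 655.0 173
== top
yaw 0.7599798230400556 lip a 614.5661661530802 resid 0.4498047514868159 spread min/max [612.81913313 650.79251185 135.80328616]
stop b -471.3 -464.9 a 600.0 654.4 80
stop b -106.8 -99.8 a 600.0 655.0 86
```

```bash
python3 - <<'E'
import cv2
a=cv2.imread("pics/top0.png")[125:275,150:320]; b=cv2.imread("pics/top0.png")[255:345,215:425]
a=cv2.resize(a,None,fx=3.3,fy=3.3); b=cv2.resize(b,None,fx=3.3,fy=3.3)
cv2.imwrite("pics/a.png",a);cv2.imwrite("pics/b.png",b)
E
```

```text
(no output)
```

View pics/a.png

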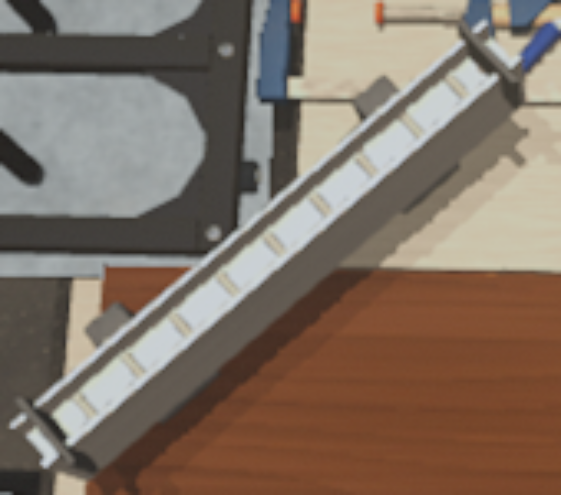

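View pics/b.png

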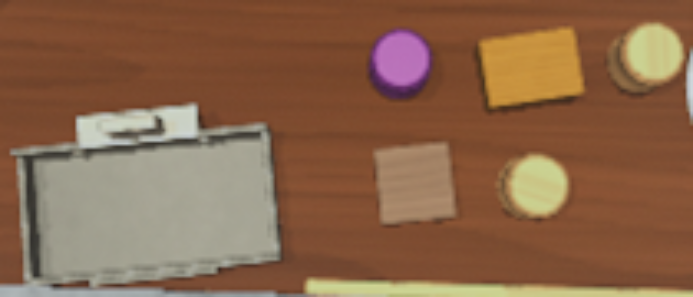

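The crop shows the rail rotated about 0.76, with its lip at the robot-side edge. The second crop shows tray, purple foot at (400,62), orange block (532,68), dark block (415,183) and light feet (652,55) and (535,185), so the choice of parts is clear.

```bash
cat > g.py <<'E'
from h import *
import sys
def plan(x,y,z,yaw,n=None):
    s=manip.read_state(); p=np.array(s["eef_pos"]); ps=s["eef_rot"][2]
    r=-((yaw-ps+np.pi)%(2*np.pi)-np.pi); d=np.array([x,y,z])-p; c,q=np.cos(yaw),np.sin(yaw)
    t=np.array([c*d[0]+q*d[1],q*d[0]-c*d[1],-d[2]])
    print("at",p.round(1),"yaw",round(ps,4),"turn",round(r,4),"shift tool mm",t.round(1),"rows~",np.ceil(np.abs(t).max()/40))
if __name__=="__main__": plan(*map(float,sys.argv[1:5]))
E
python3 g.py 681 -103 200 1.676
```

```text
at [ 174.9 -521.2  205. ] yaw 0.3238 turn -1.3522 shift tool mm [362.7 547.2   5. ] rows~ 14.0
```

Emit:
arm_command --pt "1 0 0 0 -0.169" --pt "1 0 0 0 -0.169" --pt "1 0 0 0 -0.169" --pt "1 0 0 0 -0.169" --pt "1 0 0 0 -0.169" --pt "1 0 0 0 -0.169" --pt "1 0 0 0 -0.169" --pt "1 0 0 0 -0.169" --pt "1 0 0 0 0" --newtons 40

```text
clock: 1.23
eef_pos: [174.9, -521.3, 205.2]
eef_rot: [-3.142, -0.0, 1.675]
wrist_force: [-0.1, -0.4, 0.2]
finger_gap: 94.1
finger_force: 0.0
```

Emit:
arm_command --pt "1 0.0259 0.0391 0 0" --pt "1 0.0259 0.0391 0 0" --pt "1 0.0259 0.0391 0 0" --pt "1 0.0259 0.0391 0 0" --pt "1 0.0259 0.0391 0 0" --pt "1 0.0259 0.0391 0 0" --pt "1 0.0259 0.0391 0 0" --pt "1 0.0259 0.0391 0 0" --pt "1 0.0259 0.0391 0 0" --pt "1 0.0259 0.0391 0 0" --pt "1 0.0259 0.0391 0 0" --pt "1 0.0259 0.0391 0 0" --pt "1 0.0259 0.0391 0 0" --pt "1 0.0259 0.0391 0.005 0" --pt "1 0 0 0 0" --pt "1 0 0 0 0"

```text
clock: 3.22
eef_pos: [681.0, -103.8, 200.1]
eef_rot: [-3.141, -0.0, 1.673]
wrist_force: [-0.5, 0.5, -0.2]
finger_gap: 94.0
finger_force: 0.0
```

```bash
python3 g.py 681 -103 200 1.676; python3 - <<'E'
from m import *
c=cam("wrist"); cv2.imwrite("pics/w1.png",c["img"]); w=cloud(c); print(c["eye"],c["fx"])
p=w.reshape(-1,3); p=p[(p[:,2]>122)&(p[:,2]<140)&(abs(p[:,0]-681)<40)&(abs(p[:,1]+103)<40)]; rect(p,"tab")
E
```

```text
at [ 681.  -103.8  200.1] yaw 1.6733 turn -0.0027 shift tool mm [0.8 0.1 0.1] rows~ 1.0
[673.67898493 -31.84654329 379.69955365] 396.3693960609772
tab 872 c [ 681.  -103.1] size [10. 36.] ang 0.102 z [130.  133.1 134.4] mean [ 681.  -101.8]
```

View pics/w1.png

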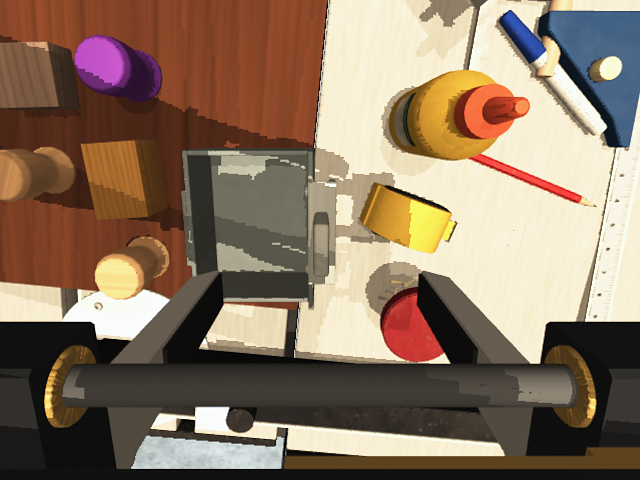

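The wrist view shows the tab at (321,245), midway between the fingers, with the jar at (410,325) and tape at (410,217) lower and clear. I'll descend and grip.

Emit:
arm_command --pt "1 0.001 0 0.035 0" --pt "1 0 0 0.035 0" --pt "1 0 0 0.025 0" --pt "1 0 0 0.009 0" --pt "1 0 0 0 0" --pt "-1 0 0 0 0" --pt "-1 0 0 0 0" --pt "-1 0 0 0 0" --pt "-1 0 0 0 0" --pt "-1 0 0 0 0" --pt "-1 0 0 0 0" --pt "-1 0 0 0 0" --pt "-1 0 0 0 0" --newtons 45

```text
clock: 4.9
eef_pos: [681.3, -102.4, 96.4]
eef_rot: [-3.142, -0.0, 1.676]
wrist_force: [0.4, 0.6, -0.1]
finger_gap: 17.5
finger_force: 0.0
```

Emit:
arm_command --pt "-1 0 0 0 0" --pt "-1 0 0 0 0" --pt "-1 0 0 0 0" --pt "-1 0 0 -0.01 0" --pt "-1 0 0 -0.03 0" --pt "-1 0 0 -0.03 0" --pt "-1 0 0 -0.03 0" --pt "-1 0 0 -0.01 0" --pt "-1 0 0 0 0"

```text
clock: 6.02
eef_pos: [681.3, -102.5, 206.5]
eef_rot: [3.141, 0.0, 1.676]
wrist_force: [0.2, -0.8, -2.2]
finger_gap: 10.1
finger_force: 45.0
```

Emit:
arm_command --pt "-1 0 -0.025 0 0" --pt "-1 0 -0.03 0 0" --pt "-1 0 -0.025 0 0" --pt "-1 0 0 0 -0.131" --pt "-1 0 0 0 -0.131" --pt "-1 0 0 0 -0.131" --pt "-1 0 0 0 -0.131" --pt "-1 0 0 0 -0.131" --pt "-1 0 0 0 0" --pt "-1 0 0 0 0"

```text
clock: 7.28
eef_pos: [601.5, -110.8, 205.7]
eef_rot: [-3.141, -0.001, 2.328]
wrist_force: [-0.2, -0.4, -3.3]
finger_gap: 9.6
finger_force: 45.0
```

```bash
python3 g.py 646.6 82.4 207 2.331
```

```text
at [ 601.5 -110.8  205.7] yaw 2.3279 turn -0.0031 shift tool mm [108.9 165.8  -1.3] rows~ 5.0
```

Emit:
arm_command --pt "-1 0.0182 0.0276 0 -0.003" --pt "-1 0.0182 0.0276 0 0" --pt "-1 0.0182 0.0276 0 0" --pt "-1 0.0182 0.0276 0 0" --pt "-1 0.0182 0.0276 0 0" --pt "-1 0.0182 0.0276 0 0" --pt "-1 0 0 0 0" --pt "-1 0 0 0 0" --pt "-1 0 0 0 0"

```text
clock: 8.4
eef_pos: [646.0, 81.5, 206.5]
eef_rot: [-3.141, 0.0, 2.332]
wrist_force: [0.5, 0.1, -2.5]
finger_gap: 9.7
finger_force: 45.0
```

```bash
cat > wl.py <<'E'
from h import *
import sys
O=np.array([642.9,216.9]); Y=.7604; ex=np.array([np.cos(Y),np.sin(Y)]); ey=np.array([-ex[1],ex[0]])
def lip(w,ylo,yhi):
    p=w.reshape(-1,3); p=p[np.isfinite(p[:,0])]; a=(p[:,:2]-O)@ex; b=(p[:,:2]-O)@ey; z=p[:,2]
    out=[]
    for s in np.arange(ylo,yhi,8):
        m=(b>s)&(b<s+8)&(z>129)&(z<142)&(a>-8)&(a<9)
        if m.sum()>4: out.append([s+4,np.percentile(a[m],3),np.percentile(a[m],97),np.median(z[m])])
    return np.array(out)
def posrail():
    s=manip.read_state(); q=np.array(s["eef_pos"]); d=q[:2]-O
    print("tcp in rail x %.1f y %.1f z %.1f yawerr %.4f"%(d@ex,d@ey,q[2],s["eef_rot"][2]-np.pi/2-Y))
if __name__=="__main__":
    c=cam("wrist"); cv2.imwrite(sys.argv[1],c["img"]); w=cloud(c); posrail()
    l=lip(w,-175,176); print(l.round(1)[::3] if len(l) else "none")
    if len(l)>3:
        m=(l[:,1]+l[:,2])/2; print("lip mid fit (slope,off)",np.polyfit(l[:,0],m,1).round(4))
E
python3 wl.py pics/w2.png
```

```text
tcp in rail x -91.0 y -100.1 z 206.5 yawerr 0.0011
[[-155.    -2.6    2.6  136.3]
 [-131.    -2.8    2.   136.7]
 [-107.    -2.7    1.9  136.9]
 [ -83.    -2.7    1.9  136.8]
 [ -59.    -2.8    2.1  136.7]
 [ -35.    -2.7    2.2  136.8]
 [ -11.    -2.7    2.   136.9]
 [  13.    -2.7    2.   136.7]
 [  37.    -2.7    2.2  136.8]]
lip mid fit (slope,off) [ 1.000e-04 -3.295e-01]
```

View pics/w2.png

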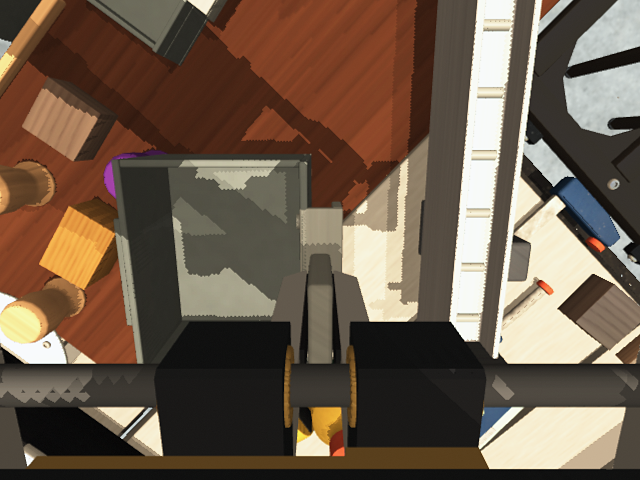

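The wrist view shows the bin held by its tab at (320,270), parallel to the rail's lip (440,200). The lip fit agrees with the first estimate to 0.3 mm.

Emit:
arm_command --pt "-1 0 0.03 0 0" --pt "-1 0 0.03 0 0" --pt "-1 0 0.02 0 0" --pt "-1 0 0.0105 0 0" --pt "-1 0 0 0 0" --pt "-1 0 0 0 0" --pt "-1 0 0 0 0"

```text
clock: 9.32
eef_pos: [711.3, 144.5, 206.8]
eef_rot: [3.141, 0.0, 2.333]
wrist_force: [0.2, -0.3, -2.2]
finger_gap: 9.6
finger_force: 45.0
```

```bash
python3 wl.py pics/w3.png
```

```text
tcp in rail x -0.2 y -99.5 z 206.8 yawerr 0.0021
[[-67.   -6.1   2.1 137.4]
 [-43.   -6.1   2.  137.1]
 [-19.   -2.3   2.6 137.1]
 [  5.   -2.3   2.5 137.1]
 [ 29.   -2.2   2.4 137.2]]
lip mid fit (slope,off) [ 0.021  -0.2544]
```

Aligned. I'll lower it to just above contact, then slowly onto the lip.

Emit:
arm_command --pt "-1 0 0 0.015 0" --pt "-1 0 0 0.015 0" --pt "-1 0 0 0.015 0" --pt "-1 0 0 0.006 0" --pt "-1 0 0 0.003 0" --pt "-1 0 0 0.002 0" --pt "-1 0 0 0 0" --pt "-1 0 0 0 0"

```text
clock: 10.38
eef_pos: [711.5, 145.1, 150.8]
eef_rot: [3.141, 0.0, 2.334]
wrist_force: [-0.2, 0.5, -1.7]
finger_gap: 10.1
finger_force: 45.0
```

Emit:
arm_command --pt "-1 0 0 0.001 0" --pt "-1 0 0 0.001 0" --pt "-1 0 0 0 0" --pt "-1 0 0 0 0"

```text
clock: 10.88
eef_pos: [711.6, 145.1, 149.4]
eef_rot: [3.141, 0.001, 2.334]
wrist_force: [-3.1, -1.4, 6.3]
finger_gap: 10.0
finger_force: 45.0
```

Emit:
arm_command --pt "-0.7 0 0 0 0" --pt "-0.6 0 0 0 0" --pt "-0.4 0 0 0 0" --pt "-0.2 0 0 0 0" --pt "-0.2 0 0 0 0" --pt "-0.2 0 0 0 0"

```text
clock: 11.62
eef_pos: [711.4, 145.1, 148.5]
eef_rot: [3.142, -0.0, 2.334]
wrist_force: [0.9, -0.1, -0.1]
finger_gap: 37.7
finger_force: 0.0
```

Emit:
arm_command --pt "-0.2 0 0 -0.015 0" --pt "-0.2 0 0 -0.03 0" --pt "-0.2 0 0 -0.03 0" --pt "-0.2 0 0 -0.03 0" --pt "0 0 0 0 0" --pt "1 0 0 0 0"

```text
clock: 12.38
eef_pos: [711.2, 145.0, 252.8]
eef_rot: [-3.141, -0.001, 2.334]
wrist_force: [-0.6, 0.0, -1.5]
finger_gap: 53.8
finger_force: 0.0
```

```bash
cat > hk.py <<'E'
from wl import *
from m import rect
import sys
# tab tops of hung carriers, rail frame
for n in sys.argv[1:]:
    c=cam(n); w=cloud(c); p=w.reshape(-1,3); p=p[np.isfinite(p[:,0])]
    q=np.c_[(p[:,:2]-O)@ex,(p[:,:2]-O)@ey,p[:,2]]
    for lo,hi in((-170,-30),(-30,170)):
        t=q[(abs(q[:,0])<25)&(q[:,1]>lo)&(q[:,1]<hi)&(q[:,2]>165)&(q[:,2]<205)]
        if len(t)>5: z=np.percentile(t[:,2],95); rect(t[t[:,2]>z-8],n+" tab")
        r=q[(q[:,0]>-125)&(q[:,0]<-8)&(q[:,1]>lo-5)&(q[:,1]<hi+5)&(q[:,2]>116)&(q[:,2]<133)]
        rect(r,n+" rim")
E
python3 hk.py top scene; python3 g.py 458 177 200 1.7
```

```text
top rim 110 c [ -59.2 -126.4] size [72. 98.] ang 1.561 z [116.3 118.9 125.2] mean [ -58.8 -152. ]
top rim few 0
scene tab 56 c [ -7.1 -98.5] size [10. 38.] ang 0.0 z [180.7 185.8 188.3] mean [ -6.8 -95.7]
scene rim 323 c [-58.9 -98.1] size [131. 101.] ang 1.561 z [116.2 119.  125.9] mean [-56.5 -86.7]
scene rim few 3
at [711.1 145.  252.2] yaw 2.3338 turn 0.6338 shift tool mm [  64.3 -246.9   52.2] rows~ 7.0
```

Bin seated. Now the tray.

Emit:
arm_command --pt "1 0 0 0 0.159" --pt "1 0 0 0 0.159" --pt "1 0 0 0 0.158" --pt "1 0 0 0 0.158" --pt "1 0.0092 -0.0353 0 0" --pt "1 0.0092 -0.0353 0 0" --pt "1 0.0092 -0.0353 0.01 0" --pt "1 0.0092 -0.0353 0.01 0" --pt "1 0.0092 -0.0353 0.01 0" --pt "1 0.0092 -0.0353 0.01 0" --pt "1 0.0092 -0.0353 0.012 0" --pt "1 0 0 0 0" --pt "1 0 0 0 0"

```text
clock: 14.1
eef_pos: [458.6, 177.1, 201.6]
eef_rot: [3.141, 0.0, 1.7]
wrist_force: [-0.0, 0.3, 0.4]
finger_gap: 94.0
finger_force: 0.0
```

```bash
python3 - <<'E'
from m import *
c=cam("wrist"); w=cloud(c)
p=w.reshape(-1,3); p=p[(p[:,2]>92)&(p[:,2]<110)&(abs(p[:,0]-458)<40)&(abs(p[:,1]-177)<40)]; rect(p,"tab")
E
python3 g.py 458 177 66 1.7
```

```text
tab 726 c [457.8 177.4] size [11. 36.] ang 0.123 z [ 95.3 103.  104.4] mean [457.6 178.6]
at [458.8 177.1 201.5] yaw 1.6996 turn -0.0004 shift tool mm [  0.   -0.8 135.5] rows~ 4.0
```

Emit:
arm_command --pt "1 0 -0.001 0.035 0.006" --pt "1 0 0 0.035 0" --pt "1 0 0 0.035 0" --pt "1 0 0 0.025 0" --pt "1 0 0 0.005 0" --pt "1 0 0 0 0" --pt "-0.5 0 0 0 0" --pt "-1 0 0 0 0" --pt "-1 0 0 0 0" --pt "-1 0 0 0 0" --pt "-1 0 0 0 0" --pt "-1 0 0 0 0" --pt "-1 0 0 0 0" --pt "-1 0 0 0 0" --pt "-1 0 0 0 0" --pt "-1 0 0 0 0" --pt "-1 0 0 0 0" --pt "-1 0 0 0 0"

```text
clock: 16.4
eef_pos: [457.2, 177.0, 66.5]
eef_rot: [3.141, -0.0, 1.694]
wrist_force: [0.9, 0.2, -0.2]
finger_gap: 9.8
finger_force: 45.0
```

Emit:
arm_command --pt "-1 0 0 -0.01 0" --pt "-1 0 0 -0.03 0" --pt "-1 0 0 -0.03 0" --pt "-1 0 0 -0.03 0" --pt "-1 0 0 -0.03 0" --pt "-1 0 0 -0.01 0" --pt "-1 0 0 0 -0.158" --pt "-1 0 0 0 -0.159" --pt "-1 0 0 0 -0.158" --pt "-1 0 0 0 -0.158" --pt "-1 0 0 0 0" --pt "-1 0 0 0 0"

```text
clock: 17.9
eef_pos: [457.0, 177.0, 206.1]
eef_rot: [-3.141, -0.0, 2.323]
wrist_force: [-0.4, -0.5, -2.4]
finger_gap: 10.1
finger_force: 45.0
```

```bash
python3 g.py 522.6 212.9 207 2.3312
```

```text
at [457.  177.  206.1] yaw 2.3232 turn -0.008 shift tool mm [-19.2  72.3  -0.9] rows~ 2.0
```

Emit:
arm_command --pt "-1 -0.0064 0.0241 0 -0.008" --pt "-1 -0.0064 0.0241 0 0" --pt "-1 -0.0064 0.0241 0 0" --pt "-1 0 0 0 0" --pt "-1 0 0 0 0"

```text
clock: 18.52
eef_pos: [522.2, 212.8, 206.2]
eef_rot: [-3.141, -0.0, 2.334]
wrist_force: [-0.1, 0.8, -0.9]
finger_gap: 9.8
finger_force: 45.0
```

```bash
python3 wl.py pics/w4.png
```

```text
tcp in rail x -90.3 y 80.2 z 206.4 yawerr 0.0026
[[ 29.   -2.9   2.1 136.4]
 [ 53.   -2.9   1.9 136.6]
 [ 77.   -2.9   2.1 136.9]
 [101.   -3.    2.  136.8]
 [125.   -2.8   2.  136.8]
 [149.   -2.8   2.  136.8]
 [173.   -2.9   2.2 136.8]]
lip mid fit (slope,off) [ 3.000e-04 -4.578e-01]
```

View pics/w4.png

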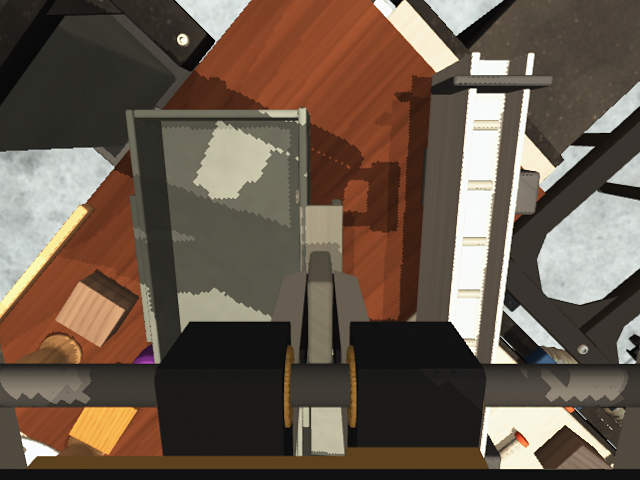

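The tray is held parallel to the lip, with the end stop at (500,80) clear of its hook (322,225). I'll move it over the lip and lower.

Emit:
arm_command --pt "-1 0 0.03 0 0.002" --pt "-1 0 0.03 0 0" --pt "-1 0 0.02 0 0" --pt "-1 0 0.01 0 0" --pt "-1 0 0 0 0" --pt "-1 0 0 0 0" --pt "-1 0 0 0.015 0" --pt "-1 0 0 0.015 0" --pt "-1 0 0 0.015 0" --pt "-1 0 0 0.006 0" --pt "-1 0 0 0.002 0" --pt "-1 0 0 0 0" --pt "-1 0 0 0 0"

```text
clock: 20.2
eef_pos: [587.9, 275.3, 154.0]
eef_rot: [3.141, 0.0, 2.333]
wrist_force: [-0.3, 0.1, -1.5]
finger_gap: 9.5
finger_force: 45.0
```

Emit:
arm_command --pt "-1 0 0 0.001 0" --pt "-1 0 0 0.001 0" --pt "-1 0 0 0.001 0" --pt "-1 0 0 0 0" --pt "-1 0 0 0 0"

```text
clock: 20.82
eef_pos: [587.8, 275.2, 150.5]
eef_rot: [3.142, 0.0, 2.333]
wrist_force: [-0.6, 0.1, -2.2]
finger_gap: 9.9
finger_force: 45.0
```

Emit:
arm_command --pt "-1 0 0 0.001 0" --pt "-1 0 0 0.001 0" --pt "-1 0 0 0 0" --pt "-1 0 0 0 0"

```text
clock: 21.32
eef_pos: [587.9, 275.2, 149.5]
eef_rot: [3.141, 0.0, 2.333]
wrist_force: [-3.4, -0.8, 6.4]
finger_gap: 10.1
finger_force: 45.0
```

Emit:
arm_command --pt "-0.7 0 0 0 0" --pt "-0.6 0 0 0 0" --pt "-0.4 0 0 0 0" --pt "-0.2 0 0 0 0" --pt "-0.2 0 0 0 0" --pt "-0.2 0 0 0 0" --pt "-0.2 0 0 -0.015 0" --pt "-0.2 0 0 -0.03 0" --pt "-0.2 0 0 -0.03 0" --pt "-0.2 0 0 -0.03 0" --pt "0 0 0 0 0" --pt "1 0 0 0 0" --pt "1 0 0 0 0"

```text
clock: 22.95
eef_pos: [587.5, 275.0, 252.3]
eef_rot: [-3.14, -0.001, 2.333]
wrist_force: [0.0, 0.1, -1.1]
finger_gap: 63.5
finger_force: 0.0
```

```bash
python3 hk.py scene wrist; cat > parts.py <<'E'
from m import *
c=cam("top"); w=cloud(c); hsv=cv2.cvtColor(c["img"],cv2.COLOR_BGR2HSV)
wk=(w[...,0]>350)&(w[...,0]<590)&(w[...,1]>-240)&(w[...,1]<190)&(w[...,2]>22)&(w[...,2]<80)
nl,lb,st,_=cv2.connectedComponentsWithStats(wk.astype(np.uint8))
for i in range(1,nl):
    if st[i,4]>150: p=w[lb==i]; zt=np.percentile(p[:,2],97); rect(p[p[:,2]>zt-8],str(np.median(hsv[lb==i],0)))
E
python3 parts.py; python3 g.py 506.5 -85 150 1.744
```

```text
scene tab 53 c [ -7.5 -96.4] size [38.  9.] ang 1.548 z [182.6 186.3 188.6] mean [ -7.1 -95. ]
scene rim 302 c [-59.5 -97.8] size [134. 101.] ang 1.544 z [116.4 119.4 126.6] mean [-53.4 -80.2]
scene tab 88 c [-9.6 81.7] size [11. 39.] ang 0.003 z [180.8 186.1 187.8] mean [-9.1 83. ]
scene rim 194 c [-53.4  66.8] size [203.  91.] ang 1.569 z [116.2 119.5 130.1] mean [-40.7  95.9]
wrist tab 116 c [ -5.7 -83.5] size [ 6. 11.] ang 1.141 z [172.2 176.1 180.2] mean [ -6.6 -82.9]
wrist rim 615 c [-58.1 -89.4] size [100. 104.] ang 0.001 z [116.1 119.1 123.3] mean [-57.4 -56.3]
wrist tab 873 c [-9.5 80.4] size [36. 11.] ang 1.566 z [182.1 185.4 186.9] mean [-9.5 81.5]
wrist rim 894 c [-42.4  80.1] size [ 69. 170.] ang 0.002 z [116.5 120.6 130. ] mean [-32.9  84.5]
[ 27.  84. 211.] 267 c [ 515.5 -163.6] size [40. 39.] ang 1.031 z [63.3 66.9 70.2] mean [ 515.6 -162.7]
[150.  99. 193.] 266 c [507.1   3.8] size [39. 39.] ang 0.813 z [63.5 67.2 70.1] mean [506.8   3.4]
[ 19. 174. 207.] 582 c [506.2 -84.8] size [45. 64.] ang 0.168 z [43.4 46.5 49.5] mean [506.3 -84.7]
[ 14.  95. 172.] 504 c [427.1  -7.9] size [50. 50.] ang 0.125 z [30.7 33.6 36.7] mean [427.  -8.]
[ 28.  83. 211.] 273 c [427.3 -87.1] size [38. 39.] ang 0.027 z [63.8 67.2 70.5] mean [427.2 -87. ]
at [587.7 275.1 252.8] yaw 2.3328 turn 0.5888 shift tool mm [-340.7 -142.   102.8] rows~ 9.0
```

Both are seated. Next the orange block.

Emit:
arm_command --pt "1 0 0 0 0.147" --pt "1 0 0 0 0.147" --pt "1 0 0 0 0.147" --pt "1 0 0 0 0.148" --pt "1 -0.0379 -0.0158 0 0" --pt "1 -0.0379 -0.0158 0 0" --pt "1 -0.0379 -0.0158 0 0" --pt "1 -0.0379 -0.0158 0 0" --pt "1 -0.0379 -0.0158 0 0" --pt "1 -0.0379 -0.0158 0.01 0" --pt "1 -0.0379 -0.0158 0.02 0" --pt "1 -0.0379 -0.0158 0.03 0" --pt "1 -0.0379 -0.0158 0.03 0" --pt "1 0 0 0.01 0" --pt "1 0 0 0 0" --pt "1 0 0 0 0" --newtons 20

```text
clock: 25.1
eef_pos: [507.0, -84.5, 154.3]
eef_rot: [3.14, 0.0, 1.745]
wrist_force: [0.2, 0.6, 0.2]
finger_gap: 93.7
finger_force: 0.0
```

```bash
cat > wp.py <<'E'
from m import *
import sys
# wrist check: wp.py x y ztop
x,y,z=map(float,sys.argv[1:4]); c=cam("wrist"); w=cloud(c).reshape(-1,3)
p=w[(abs(w[:,2]-z-2)<6)&(np.hypot(w[:,0]-x,w[:,1]-y)<48)]; rect(p,"part")
E
python3 wp.py 506 -85 45;  python3 g.py 506.3 -84.8 8 1.741
```

```text
part 5050 c [506.1 -85.2] size [45. 64.] ang 0.169 z [46.2 47.4 48.5] mean [505.9 -83.9]
at [507.  -84.6 154.3] yaw 1.7451 turn 0.0041 shift tool mm [-1.000e-01 -8.000e-01  1.463e+02] rows~ 4.0
```

Emit:
arm_command --pt "0.45 0 -0.001 0.03 0.004" --pt "0.45 0 0 0.01 0" --pt "0.45 0 0 0 0" --pt "0.45 0 0 0 0" --pt "0.45 0 0 0.035 0" --pt "0.45 0 0 0.035 0" --pt "0.45 0 0 0.026 0" --pt "0.45 0 0 0.01 0" --pt "0.45 0 0 0 0" --pt "-1 0 0 0 0" --pt "-1 0 0 0 0" --pt "-1 0 0 0 0" --pt "-1 0 0 0 0" --pt "-1 0 0 0 0" --pt "-1 0 0 0 0" --pt "-1 0 0 0 0"

```text
clock: 27.15
eef_pos: [505.8, -85.6, 8.1]
eef_rot: [3.141, 0.0, 1.74]
wrist_force: [-2.0, 0.4, 6.1]
finger_gap: 44.6
finger_force: 20.0
```

Emit:
arm_command --pt "-1 0 0 -0.01 0" --pt "-1 0 0 -0.03 0" --pt "-1 0 0 -0.04 0" --pt "-1 0 0 -0.04 0" --pt "-1 0 0 -0.04 0" --pt "-1 0 0 -0.04 0" --pt "-1 0 0 -0.02 0" --pt "-1 0 0 0 0"

```text
clock: 28.15
eef_pos: [505.7, -85.6, 228.9]
eef_rot: [3.139, 0.001, 1.74]
wrist_force: [-0.7, 0.2, -1.2]
finger_gap: 44.6
finger_force: 20.0
```

```bash
cat > gr.py <<'E'
from g import *; from wl import O,ex,ey,Y
a,b,z,yw=map(float,sys.argv[1:5]); t=O+a*ex+b*ey; plan(t[0],t[1],z,yw)
E
python3 gr.py -53 115 230 0.76
```

```text
at [505.7 -85.6 228.9] yaw 1.7398 turn 0.9798 shift tool mm [ 254.8 -239.7   -1.1] rows~ 7.0
```

Emit:
arm_command --pt "-1 0 0 0 0.163" --pt "-1 0 0 0 0.163" --pt "-1 0 0 0 0.163" --pt "-1 0 0 0 0.163" --pt "-1 0 0 0 0.163" --pt "-1 0 0 0 0.164" --pt "-1 0.0283 -0.0266 0 0" --pt "-1 0.0283 -0.0266 0 0" --pt "-1 0.0283 -0.0266 0 0" --pt "-1 0.0283 -0.0266 0 0" --pt "-1 0.0283 -0.0266 0 0" --pt "-1 0.0283 -0.0266 0 0" --pt "-1 0.0283 -0.0266 0 0" --pt "-1 0.0283 -0.0266 0 0" --pt "-1 0.0283 -0.0266 0 0" --pt "-1 0 0 0 0" --pt "-1 0 0 0 0"

```text
clock: 30.28
eef_pos: [524.5, 262.9, 226.5]
eef_rot: [-3.141, 0.002, 0.761]
wrist_force: [0.4, -0.4, -1.0]
finger_gap: 45.4
finger_force: 20.0
```

```bash
python3 gr.py -53 117 101 0.76; python3 - <<'E'
from wl import *
from m import rect
c=cam("wrist"); cv2.imwrite("pics/w5.png",c["img"]); p=cloud(c).reshape(-1,3); p=p[np.isfinite(p[:,0])]
q=np.c_[(p[:,:2]-O)@ex,(p[:,:2]-O)@ey,p[:,2]]
rect(q[(abs(q[:,2]-122)<9)&(q[:,0]<-8)&(q[:,0]>-130)&(q[:,1]>-25)&(q[:,1]<178)],"rim")
E
```

```text
at [524.5 262.9 226.5] yaw 0.7608 turn 0.0008 shift tool mm [  1.   -2.1 125.5] rows~ 4.0
rim 1612 c [-51.9  80.7] size [170.  88.] ang 1.571 z [113.4 118.7 128.4] mean [-42.1  67.9]
```

View pics/w5.png

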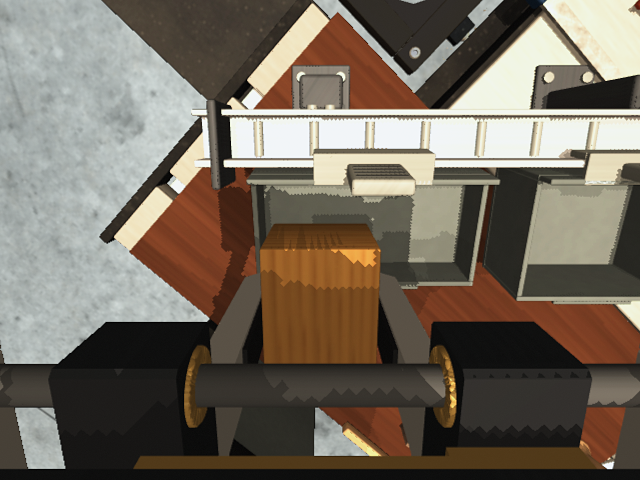

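The view shows the block over the left half of the tray, tray rim spanning (255,180)–(490,285), bin at right. Lowering.

Emit:
arm_command --pt "-1 0 -0.002 0.03 0" --pt "-1 0 0 0.04 0" --pt "-1 0 0 0.03 0" --pt "-1 0 0 0.015 0" --pt "-1 0 0 0.006 0" --pt "-1 0 0 0 0" --pt "-1 0 0 0 0"

```text
clock: 31.2
eef_pos: [523.9, 265.1, 107.5]
eef_rot: [3.141, -0.002, 0.761]
wrist_force: [-0.0, -0.0, -0.7]
finger_gap: 44.5
finger_force: 20.0
```

Emit:
arm_command --pt "-1 0 0 0.004 0" --pt "-1 0 0 0.003 0" --pt "-1 0 0 0.001 0" --pt "-1 0 0 0 0" --pt "0.1 0 0 0 0" --pt "0.15 0 0 0 0" --pt "0.15 0 0 0 0" --pt "0.15 0 0 0 0"

```text
clock: 32.2
eef_pos: [523.5, 265.0, 98.5]
eef_rot: [3.142, -0.0, 0.761]
wrist_force: [-0.8, 0.3, 0.9]
finger_gap: 53.9
finger_force: 0.0
```

Emit:
arm_command --pt "0.15 0 0 -0.015 0" --pt "0.15 0 0 -0.03 0" --pt "0.15 0 0 -0.04 0" --pt "0.15 0 0 -0.04 0" --pt "0.15 0 0 0 0" --pt "0.15 0 0 0 0"

```text
clock: 32.95
eef_pos: [523.2, 264.9, 223.4]
eef_rot: [-3.142, 0.0, 0.761]
wrist_force: [0.5, -0.4, -1.3]
finger_gap: 54.0
finger_force: 0.0
```

```bash
cat > st.py <<'E'
from wl import *
from m import rect
c=cam("wrist"); p=cloud(c).reshape(-1,3); p=p[np.isfinite(p[:,0])]
q=np.c_[(p[:,:2]-O)@ex,(p[:,:2]-O)@ey,p[:,2]]
rect(q[(abs(q[:,2]-135)<9)&(q[:,0]<-14)&(q[:,0]>-110)&(q[:,1]>-8)&(q[:,1]<178)],"block tops in tray")
rect(q[(abs(q[:,0])<25)&(q[:,1]>60)&(q[:,1]<105)&(q[:,2]>176)&(q[:,2]<200)],"tray tab")
E
python3 st.py; python3 hk.py scene; python3 parts.py
```

```text
block tops in tray 3134 c [-43.8  69.2] size [ 51. 145.] ang 0.115 z [126.3 128.5 131. ] mean [-43.9 117.6]
tray tab 1363 c [-9.1 80.7] size [11. 36.] ang 0.001 z [178.9 185.3 186.7] mean [-8.8 81.3]
scene tab 53 c [ -7.4 -97.3] size [37. 10.] ang 1.548 z [181.9 186.2 189.2] mean [ -7.1 -94.7]
scene rim 243 c [-46.5 -99.2] size [130.  76.] ang 1.544 z [116.4 120.3 126.5] mean [-41.  -85.4]
scene tab 85 c [-9.9 81. ] size [39. 11.] ang 1.559 z [181.1 185.8 188. ] mean [-9.3 83.8]
scene rim 881 c [-51.4  66.6] size [ 87. 203.] ang 0.003 z [117.1 125.4 131.3] mean [-51.5 118.1]
[ 27.  84. 213.] 260 c [ 515.7 -163.2] size [39. 40.] ang 0.481 z [63.8 67.1 70.5] mean [ 515.5 -162.8]
[150.  98. 194.] 258 c [507.5   3.4] size [39. 37.] ang 0.802 z [64.1 67.5 70.6] mean [506.9   3.4]
[ 14.  94. 174.] 508 c [427.2  -7.9] size [50. 50.] ang 0.125 z [30.8 33.6 36.9] mean [427.   -7.9]
[ 28.  83. 212.] 272 c [427.3 -87.2] size [38. 39.] ang 0.027 z [63.8 67.1 70.4] mean [426.9 -86.9]
```

```bash
python3 g.py 427.2 -7.9 150 0.125
```

```text
at [523.1 264.8 222.5] yaw 0.7608 turn 0.6358 shift tool mm [-129.2  258.6   72.5] rows~ 7.0
```

Emit:
arm_command --pt "0.5 0 0 0 0.159" --pt "0.5 0 0 0 0.159" --pt "0.5 0 0 0 0.159" --pt "0.5 0 0 0 0.159" --pt "0.5 -0.0185 0.0369 0 0" --pt "0.5 -0.0185 0.0369 0 0" --pt "0.5 -0.0185 0.0369 0 0" --pt "0.5 -0.0185 0.0369 0.01 0" --pt "0.5 -0.0185 0.0369 0.02 0" --pt "0.5 -0.0185 0.0369 0.02 0" --pt "0.5 -0.0182 0.0372 0.02 0" --pt "0.5 0 0 0 0" --pt "0.5 0 0 0 0"

```text
clock: 34.72
eef_pos: [427.7, -7.4, 153.6]
eef_rot: [-3.141, -0.0, 0.124]
wrist_force: [0.2, 0.1, -0.1]
finger_gap: 70.7
finger_force: 0.0
```

```bash
python3 wp.py 427 -8 32;  python3 g.py 427.2 -7.9 6 0.125
```

```text
part 4028 c [427.2  -8. ] size [50. 50.] ang 0.125 z [33.1 34.4 35.6] mean [427.9  -8. ]
at [427.9  -7.1 153.8] yaw 0.1253 turn 0.0003 shift tool mm [ -0.8   0.7 147.8] rows~ 4.0
```

Emit:
arm_command --pt "0.5 -0.0008 0.0007 0.035 0" --pt "0.5 0 0 0.04 0" --pt "0.5 0 0 0.038 0" --pt "0.5 0 0 0.025 0" --pt "0.5 0 0 0.008 0" --pt "0.5 0 0 0 0" --pt "-1 0 0 0 0" --pt "-1 0 0 0 0" --pt "-1 0 0 0 0" --pt "-1 0 0 0 0" --pt "-1 0 0 0 0" --pt "-1 0 0 0 0"

```text
clock: 36.28
eef_pos: [427.2, -8.5, 8.1]
eef_rot: [3.141, -0.001, 0.125]
wrist_force: [-1.6, 0.5, 6.8]
finger_gap: 50.1
finger_force: 20.0
```

Emit:
arm_command --pt "-1 0 0 -0.01 0" --pt "-1 0 0 -0.03 0" --pt "-1 0 0 -0.04 0" --pt "-1 0 0 -0.04 0" --pt "-1 0 0 -0.04 0" --pt "-1 0 0 -0.04 0" --pt "-1 0 0 -0.02 -0.159" --pt "-1 0 0 0 -0.159" --pt "-1 0 0 0 -0.159" --pt "-1 0 0 0 -0.158" --pt "-1 0 0 0 0" --pt "-1 0 0 0 0"

```text
clock: 37.78
eef_pos: [426.7, -8.5, 227.7]
eef_rot: [3.141, -0.0, 0.756]
wrist_force: [-0.7, -0.7, -0.4]
finger_gap: 49.8
finger_force: 20.0
```

```bash
python3 gr.py -54 44 227 0.76
```

```text
at [426.7  -8.5 227.7] yaw 0.7563 turn -0.0037 shift tool mm [258.  -58.4   0.7] rows~ 7.0
```

Emit:
arm_command --pt "-1 0.0369 -0.0083 0 -0.004" --pt "-1 0.0369 -0.0083 0 0" --pt "-1 0.0369 -0.0083 0 0" --pt "-1 0.0369 -0.0083 0 0" --pt "-1 0.0369 -0.0083 0 0" --pt "-1 0.0369 -0.0083 0 0" --pt "-1 0.0366 -0.0086 0 0" --pt "-1 0 0 0 0" --pt "-1 0 0 0 0" --pt "-1 0 0 0 0"

```text
clock: 39.02
eef_pos: [572.6, 211.3, 227.8]
eef_rot: [3.141, -0.0, 0.762]
wrist_force: [-0.1, 0.5, -0.5]
finger_gap: 50.0
finger_force: 20.0
```

```bash
python3 gr.py -54 44 100 0.76; python3 st.py
```

```text
at [572.6 211.3 227.8] yaw 0.7623 turn 0.0023 shift tool mm [  0.8   0.4 127.8] rows~ 4.0
block tops in tray 2663 c [-51.9 113. ] size [44. 45.] ang 0.016 z [126.3 128.3 130.5] mean [-45.9 113. ]
tray tab 1326 c [-9.2 80.8] size [11. 36.] ang 0.0 z [179.1 185.3 186.8] mean [-8.9 80.1]
```

Emit:
arm_command --pt "-1 0 0 0.03 0" --pt "-1 0 0 0.04 0" --pt "-1 0 0 0.03 0" --pt "-1 0 0 0.018 0" --pt "-1 0 0 0.006 0" --pt "-1 0 0 0.003 0" --pt "-1 0 0 0 0" --pt "-1 0 0 0 0" --pt "0.18 0 0 0 0" --pt "0.18 0 0 0 0" --pt "0.18 0 0 0 0" --pt "0.18 0 0 0 0"

```text
clock: 40.58
eef_pos: [572.8, 212.0, 100.5]
eef_rot: [-3.142, 0.0, 0.764]
wrist_force: [0.4, -0.4, 0.4]
finger_gap: 55.6
finger_force: 0.0
```

Emit:
arm_command --pt "0.18 0 0 -0.015 0" --pt "0.18 0 0 -0.03 0" --pt "0.18 0 0 -0.04 0" --pt "0.18 0 0 -0.04 0" --pt "0.18 0 0 0 0" --pt "0.18 0 0 0 0"

```text
clock: 41.32
eef_pos: [572.6, 212.0, 225.4]
eef_rot: [-3.141, 0.0, 0.764]
wrist_force: [0.6, 0.3, 0.0]
finger_gap: 54.8
finger_force: 0.0
```

```bash
python3 - <<'E'
from h import *
c=cam("wrist"); cv2.imwrite("pics/w6.png",c["img"])
E
python3 parts.py; python3 g.py 515.5 -163.2 170 1.7
```

```text
[ 27.  84. 211.] 264 c [ 515.5 -162.9] size [40. 38.] ang 0.778 z [63.8 67.2 70.3] mean [ 515.2 -162.7]
[150.  99. 193.] 255 c [507.6   4. ] size [38. 39.] ang 1.129 z [64.  67.3 70.2] mean [507.    3.5]
[ 28.  83. 211.] 277 c [427.3 -87.1] size [39. 39.] ang 0.004 z [63.4 67.3 70.3] mean [427. -87.]
at [572.4 211.9 224.5] yaw 0.7638 turn -0.9362 shift tool mm [-364.7 -104.8   54.5] rows~ 10.0
```

View pics/w6.png

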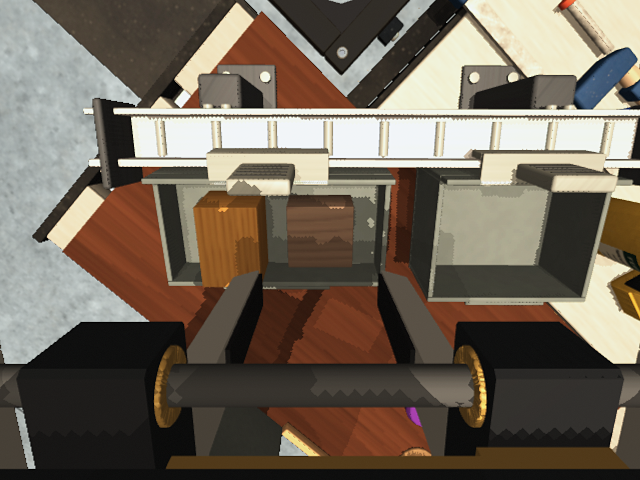

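Both blocks lie in the tray: (230,235) and (320,230). Next is the far foot.

Emit:
arm_command --pt "0.5 0 0 0 -0.156" --pt "0.5 0 0 0 -0.156" --pt "0.5 0 0 0 -0.156" --pt "0.5 0 0 0 -0.156" --pt "0.5 0 0 0 -0.156" --pt "0.5 0 0 0 -0.156" --pt "0.5 -0.0365 -0.0105 0 0" --pt "0.5 -0.0365 -0.0105 0 0" --pt "0.5 -0.0365 -0.0105 0 0" --pt "0.5 -0.0365 -0.0105 0 0" --pt "0.5 -0.0365 -0.0105 0 0" --pt "0.5 -0.0365 -0.0105 0 0" --pt "0.5 -0.0365 -0.0105 0 0" --pt "0.5 -0.0365 -0.0105 0.01 0" --pt "0.5 -0.0365 -0.0105 0.02 0" --pt "0.5 -0.0365 -0.0105 0.02 0" --pt "0.5 0 0 0 0" --pt "0.5 0 0 0 0"

```text
clock: 43.68
eef_pos: [515.7, -162.9, 175.4]
eef_rot: [-3.141, -0.0, 1.7]
wrist_force: [0.6, 0.7, 0.7]
finger_gap: 70.5
finger_force: 0.0
```

```bash
python3 wp.py 515.5 -163 66;  python3 g.py 515.5 -163.1 36 1.7
```

```text
part 2214 c [ 515.6 -163.5] size [41. 40.] ang 0.155 z [63.9 68.2 69.4] mean [ 515.5 -162.3]
at [ 515.9 -162.7  175.7] yaw 1.7004 turn 0.0004 shift tool mm [ -0.4  -0.4 139.7] rows~ 4.0
```

Emit:
arm_command --pt "0.5 -0.0004 -0.0004 0.035 0" --pt "0.5 0 0 0.04 0" --pt "0.5 0 0 0.035 0" --pt "0.5 0 0 0.022 0" --pt "0.5 0 0 0.007 0" --pt "0.5 0 0 0 0" --pt "-1 0 0 0 0" --pt "-1 0 0 0 0" --pt "-1 0 0 0 0" --pt "-1 0 0 0 0" --pt "-1 0 0 0 0" --pt "-1 0 0 0 0" --pt "-1 0 0 0 0"

```text
clock: 45.35
eef_pos: [515.5, -163.9, 36.7]
eef_rot: [3.141, 0.0, 1.7]
wrist_force: [0.1, 1.1, 5.3]
finger_gap: 41.5
finger_force: 20.0
```

Emit:
arm_command --pt "-1 0 0 -0.01 0" --pt "-1 0 0 -0.03 0" --pt "-1 0 0 -0.04 0" --pt "-1 0 0 -0.04 0" --pt "-1 0 0 -0.04 0" --pt "-1 0 0 -0.04 0" --pt "-1 0 0 -0.02 -0.158" --pt "-1 0 0 0 -0.158" --pt "-1 0 0 0 -0.158" --pt "-1 0 0 0 -0.158" --pt "-1 0 0 0 0" --pt "-1 0 0 0 0"

```text
clock: 46.85
eef_pos: [515.2, -163.9, 256.6]
eef_rot: [-3.142, -0.0, 2.328]
wrist_force: [0.4, 0.2, -0.6]
finger_gap: 41.5
finger_force: 20.0
```

```bash
python3 gr.py -58 -126 256 2.331
```

```text
at [ 515.2 -163.9  256.6] yaw 2.3282 turn -0.0028 shift tool mm [ 61.9 297.    0.6] rows~ 8.0
```

Emit:
arm_command --pt "-1 0.0077 0.0371 0 -0.003" --pt "-1 0.0077 0.0371 0 0" --pt "-1 0.0077 0.0371 0 0" --pt "-1 0.0077 0.0371 0 0" --pt "-1 0.0077 0.0371 0 0" --pt "-1 0.0077 0.0371 0 0" --pt "-1 0.0077 0.0371 0 0" --pt "-1 0.008 0.0373 0 0" --pt "-1 0 0 0 0" --pt "-1 0 0 0 0" --pt "-1 0 0 0 0"

```text
clock: 48.22
eef_pos: [686.8, 85.3, 256.8]
eef_rot: [3.141, 0.0, 2.333]
wrist_force: [0.1, -0.4, -0.9]
finger_gap: 41.3
finger_force: 20.0
```

```bash
python3 gr.py -58 -126 105 2.331; python3 - <<'E'
from wl import *
from m import rect
c=cam("wrist"); cv2.imwrite("pics/w7.png",c["img"]); p=cloud(c).reshape(-1,3); p=p[np.isfinite(p[:,0])]
q=np.c_[(p[:,:2]-O)@ex,(p[:,:2]-O)@ey,p[:,2]]
rect(q[(abs(q[:,2]-122)<9)&(q[:,0]<-8)&(q[:,0]>-130)&(q[:,1]>-170)&(q[:,1]<-25)],"rim")
E
```

```text
at [686.8  85.3 256.8] yaw 2.3331 turn 0.0021 shift tool mm [ -0.4   0.9 151.8] rows~ 4.0
rim 2248 c [ -61.6 -100.5] size [123. 100.] ang 1.569 z [113.7 116.6 124.6] mean [-77.1 -85.7]
```

View pics/w7.png

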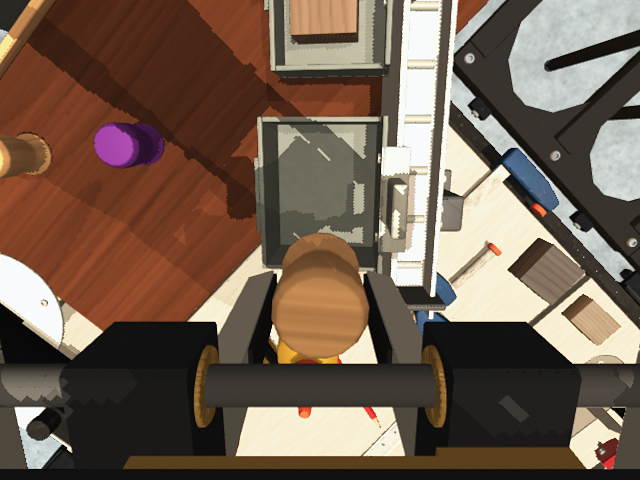

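The foot is over the near half of the bin (rim (260,117)–(385,270)). Lowering.

Emit:
arm_command --pt "-1 0 -0.001 0.03 0" --pt "-1 0 0 0.035 0" --pt "-1 0 0 0.035 0" --pt "-1 0 0 0.03 0" --pt "-1 0 0 0.015 0" --pt "-1 0 0 0.005 0" --pt "-1 0 0 0 0" --pt "-1 0 0 0 0"

```text
clock: 49.28
eef_pos: [686.8, 85.5, 107.7]
eef_rot: [3.14, 0.001, 2.335]
wrist_force: [0.9, 0.8, -0.5]
finger_gap: 41.3
finger_force: 20.0
```

Emit:
arm_command --pt "-1 0 0 0.004 0" --pt "-1 0 0 0.003 0" --pt "-1 0 0 0 0" --pt "0 0 0 0 0" --pt "0.12 0 0 0 0" --pt "0.12 0 0 0 0" --pt "0.12 0 0 0 0" --pt "0.12 0 0 0 0"

```text
clock: 50.28
eef_pos: [686.3, 85.5, 99.5]
eef_rot: [3.142, 0.0, 2.335]
wrist_force: [-0.4, -0.4, -0.1]
finger_gap: 52.6
finger_force: 0.0
```

Emit:
arm_command --pt "0.12 0 0 -0.015 0" --pt "0.12 0 0 -0.03 0" --pt "0.12 0 0 -0.04 0" --pt "0.12 0 0 -0.04 0" --pt "0.12 0 0 -0.03 0" --pt "0.12 0 0 0 0" --pt "0.12 0 0 0 0"

```text
clock: 51.15
eef_pos: [686.0, 85.5, 253.7]
eef_rot: [-3.141, -0.001, 2.335]
wrist_force: [-0.4, 0.5, 0.3]
finger_gap: 52.5
finger_force: 0.0
```

```bash
python3 hk.py scene top; cat > ft.py <<'E'
from wl import *
from m import rect
c=cam("top"); w=cloud(c); hsv=cv2.cvtColor(c["img"],cv2.COLOR_BGR2HSV)
p=w[(hsv[...,1]>65)&np.isfinite(w[...,0])]; q=np.c_[(p[:,:2]-O)@ex,(p[:,:2]-O)@ey,p[:,2]]
rect(q[(q[:,0]>-105)&(q[:,0]<-15)&(q[:,1]>-158)&(q[:,1]<-40)&(q[:,2]>62)&(q[:,2]<140)],"wood in bin")
E
python3 ft.py; python3 parts.py; python3 g.py 427.2 -87.1 170 1.7
```

```text
scene tab 53 c [ -7.  -98.8] size [10. 39.] ang 0.006 z [182.5 186.1 188.8] mean [ -7.1 -95.8]
scene rim 473 c [ -59.4 -101. ] size [133. 102.] ang 1.566 z [116.5 119.5 124.2] mean [-59.1 -98.6]
scene tab 88 c [-9.9 80.6] size [40. 11.] ang 1.567 z [181.1 185.9 187.9] mean [-9.2 83.7]
scene rim 1009 c [-51.7  67.1] size [ 87. 204.] ang 0.0 z [116.4 124.2 131. ] mean [-53.  105.4]
top rim few 0
top tab 95 c [-9.9 79.6] size [10. 35.] ang 0.023 z [181.2 184.5 187.2] mean [-10.3  79.5]
top rim 823 c [-51.8  89.5] size [ 84. 150.] ang 0.005 z [117.4 125.1 130.3] mean [-52.7 111. ]
wood in bin few 0
[ 23. 100. 206.] 271 c [427.3 -87.1] size [38. 39.] ang 0.027 z [64.1 67.  70.5] mean [426.8 -86.8]
at [686.1  85.5 253.4] yaw 2.3348 turn 0.6348 shift tool mm [-137.8 -278.9   83.4] rows~ 7.0
```

Emit:
arm_command --pt "0.5 0 0 0 0.159" --pt "0.5 0 0 0 0.159" --pt "0.5 0 0 0 0.159" --pt "0.5 0 0 0 0.158" --pt "0.5 -0.0172 -0.0349 0 0" --pt "0.5 -0.0172 -0.0349 0 0" --pt "0.5 -0.0172 -0.0349 0 0" --pt "0.5 -0.0172 -0.0349 0 0" --pt "0.5 -0.0172 -0.0349 0.01 0" --pt "0.5 -0.0172 -0.0349 0.02 0" --pt "0.5 -0.0172 -0.0349 0.025 0" --pt "0.5 -0.0174 -0.0346 0.025 0" --pt "0.5 0 0 0 0" --pt "0.5 0 0 0 0"

```text
clock: 53.1
eef_pos: [428.1, -87.0, 175.0]
eef_rot: [3.141, 0.0, 1.7]
wrist_force: [-0.3, 0.3, -0.1]
finger_gap: 70.8
finger_force: 0.0
```

```bash
python3 ft.py; python3 wp.py 427.2 -87.1 66;  python3 g.py 427.2 -87.1 36 1.7
```

```text
wood in bin 338 c [ -64.3 -123.7] size [41. 38.] ang 0.936 z [ 65.9 117.9 121.7] mean [ -66.5 -122.8]
part 2222 c [426.4 -87.3] size [40. 40.] ang 0.151 z [63.9 68.2 69.4] mean [426.5 -86.2]
at [428.3 -86.7 175. ] yaw 1.7004 turn 0.0004 shift tool mm [ -0.2  -1.1 139. ] rows~ 4.0
```

Foot standing in the bin. Grasp the second.

Emit:
arm_command --pt "0.5 -0.0004 -0.0013 0.035 0" --pt "0.5 0 0 0.04 0" --pt "0.5 0 0 0.035 0" --pt "0.5 0 0 0.022 0" --pt "0.5 0 0 0.007 0" --pt "0.5 0 0 0 0" --pt "-1 0 0 0 0" --pt "-1 0 0 0 0" --pt "-1 0 0 0 0" --pt "-1 0 0 0 0" --pt "-1 0 0 0 0" --pt "-1 0 0 0 0" --pt "-1 0 0 0 0"

```text
clock: 54.82
eef_pos: [426.4, -87.6, 35.7]
eef_rot: [3.141, 0.0, 1.7]
wrist_force: [-0.1, 0.3, 6.4]
finger_gap: 41.2
finger_force: 20.0
```

Emit:
arm_command --pt "-1 0 0 -0.01 0" --pt "-1 0 0 -0.03 0" --pt "-1 0 0 -0.04 0" --pt "-1 0 0 -0.04 0" --pt "-1 0 0 -0.04 0" --pt "-1 0 0 -0.04 0" --pt "-1 0 0 -0.02 -0.158" --pt "-1 0 0 0 -0.158" --pt "-1 0 0 0 -0.158" --pt "-1 0 0 0 -0.158" --pt "-1 0 0 0 0" --pt "-1 0 0 0 0"

```text
clock: 56.32
eef_pos: [426.1, -87.5, 255.6]
eef_rot: [3.142, 0.0, 2.328]
wrist_force: [-0.8, 0.1, -0.3]
finger_gap: 41.2
finger_force: 20.0
```

```bash
python3 gr.py -60 -71 256 2.331
```

```text
at [426.1 -87.5 255.6] yaw 2.3283 turn -0.0027 shift tool mm [ 2.000e-01  3.069e+02 -4.000e-01] rows~ 8.0
```

Emit:
arm_command --pt "-1 0 0.0385 0 -0.003" --pt "-1 0 0.0385 0 0" --pt "-1 0 0.0385 0 0" --pt "-1 0 0.0385 0 0" --pt "-1 0 0.0385 0 0" --pt "-1 0 0.0385 0 0" --pt "-1 0 0.0385 0 0" --pt "-1 0 0.0373 0 0" --pt "-1 0 0 0 0" --pt "-1 0 0 0 0" --pt "-1 0 0 0 0"

```text
clock: 57.7
eef_pos: [647.5, 123.9, 255.9]
eef_rot: [3.141, 0.0, 2.333]
wrist_force: [0.2, -0.2, -0.5]
finger_gap: 41.5
finger_force: 20.0
```

```bash
python3 gr.py -60 -71 101 2.331
```

```text
at [647.5 123.9 255.9] yaw 2.3334 turn 0.0024 shift tool mm [ -0.5   0.8 154.9] rows~ 4.0
```

Emit:
arm_command --pt "-1 0 0 0.03 0" --pt "-1 0 0 0.035 0" --pt "-1 0 0 0.035 0" --pt "-1 0 0 0.03 0" --pt "-1 0 0 0.015 0" --pt "-1 0 0 0.006 0" --pt "-1 0 0 0.003 0" --pt "-1 0 0 0 0" --pt "-1 0 0 0 0" --pt "0 0 0 0 0" --pt "0.12 0 0 0 0" --pt "0.12 0 0 0 0" --pt "0.12 0 0 0 0" --pt "0.12 0 0 0 0"

```text
clock: 59.45
eef_pos: [647.8, 124.6, 101.4]
eef_rot: [-3.142, -0.0, 2.335]
wrist_force: [-0.7, 0.1, 0.4]
finger_gap: 52.5
finger_force: 0.0
```

Emit:
arm_command --pt "0.12 0 0 -0.015 0" --pt "0.12 0 0 -0.03 0" --pt "0.12 0 0 -0.04 0" --pt "0.12 0 0 -0.04 0" --pt "0.12 0 0 -0.03 0" --pt "0.12 0 -0.04 0 0" --pt "0.12 0 -0.04 0 0" --pt "0.12 0 -0.04 0 0" --pt "0.12 0 -0.04 0 0" --pt "0.12 0 -0.04 0 0" --pt "0.12 0 -0.04 0 0" --pt "0.12 0 0 0 0" --pt "0.12 0 0 0 0"

```text
clock: 61.08
eef_pos: [474.9, -41.2, 257.3]
eef_rot: [3.141, 0.001, 2.335]
wrist_force: [0.9, 0.0, -0.4]
finger_gap: 52.7
finger_force: 0.0
```

```bash
python3 hk.py scene top; python3 ft.py; python3 parts.py; python3 - <<'E'
from h import *
a=cam("top")["img"][110:350,150:450]; cv2.imwrite("pics/t9.png",cv2.resize(a,None,fx=2.5,fy=2.5))
E
```

```text
scene tab 57 c [ -7.1 -97.8] size [39. 10.] ang 1.543 z [181.3 186.4 188.5] mean [ -6.9 -95.5]
scene rim 643 c [-58.9 -98.4] size [135. 101.] ang 1.56 z [116.4 119.8 124.4] mean [-59.6 -89.8]
scene tab 82 c [-9.5 80.5] size [39. 10.] ang 1.56 z [181.1 186.1 188.7] mean [-9.1 83. ]
scene rim 993 c [-51.3  66.5] size [ 87. 203.] ang 0.005 z [116.5 124.2 130.8] mean [-52.9 105.3]
top tab 96 c [  -7.3 -100.6] size [36. 11.] ang 1.531 z [180.9 184.6 187.7] mean [  -8.  -100.2]
top rim 743 c [ -60.5 -100.3] size [125. 101.] ang 1.557 z [116.3 119.1 127.6] mean [-57.6 -99. ]
top tab 93 c [-9.4 79.6] size [11. 35.] ang 0.033 z [181.9 184.5 188. ] mean [-10.1  79.4]
top rim 956 c [-52.7  80.1] size [170.  86.] ang 1.569 z [116.7 124.1 130.3] mean [-52.6 101.2]
wood in bin 663 c [-64.7 -98.3] size [40. 96.] ang 0.016 z [ 65.8 117.9 121.6] mean [-67.  -96.1]
```

View pics/t9.png

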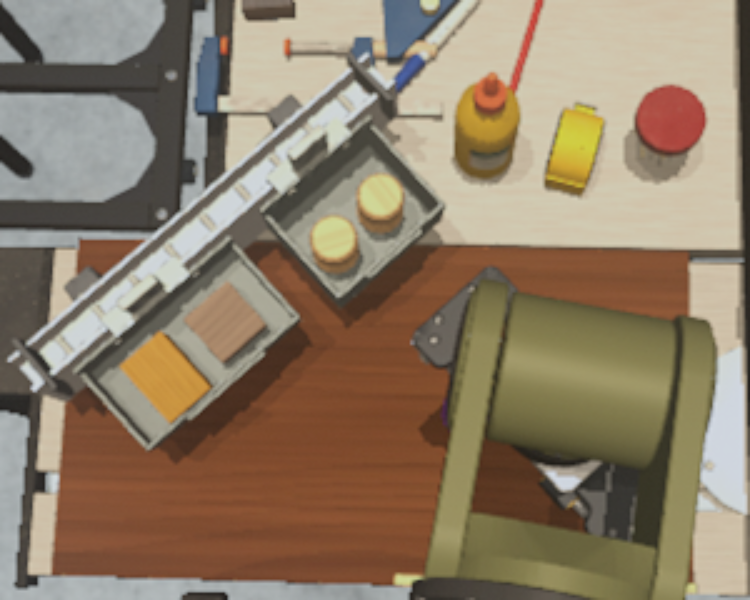

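The view shows both carriers hung, the feet in the bin at (334,242) and (380,203), the blocks in the tray at (165,375) and (226,322), the bystanders in place and the arm clear.

```bash
python3 -c "
from cell import ticket
print(ticket.sign_off())"
```

```text
the job is handed in; nothing more can be done
None
```

I hung both carriers seated on the rail before touching any part, put the two feet in the deep bin and the two blocks in the tray, left the bystanders alone and handed the job in at about 61 s; sign-off returned no verdict.

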